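Stand the drying display boards up in their rack slots

TASK

Two plywood display boards, a large one and a small one, have been drying at a slant on the rack's dowels, each with its lower edge caught in the mouth of a slot. Tip both up so that each stands upright and fully home on the bottom of the slot it is leaning in, without lifting either board out of its slot. Leave the third board, which already stands in the rack, and the bottle, the tin and the parts bin where they are.

Things in the scene. Friction and masses are not known exactly. Their poses are not given: they have to be found in the camera images.
- rack: fixed pale wood rack, 190 (x) by 270 mm (y), origin on bench at centre, deck top 36 mm up. Slots along x, open at both ends, 15 wide and 30 mm deep (bottom 6 mm up), at y -105 (third board), -50 and +50 mm; the -y walls of these two rise 15 mm above the deck. 62 mm to the +y side of the last two, a 10 mm dowel along x, axis 83 mm up, on posts at x +-89 mm.
- slot1 (a point): centre of the mouth of the slot at rack y -50 mm, at deck height (36 mm). The board in slot1 leans out over slot2, so the board in slot2 cannot stand up until the one in slot1 does
- slot2 (a point): centre of the mouth of the slot at rack y = +50 mm, at deck height (36 mm)
- large_board: plywood board with small discs on its -y face, 140 mm wide (its x), 12 mm thick (its y), 150 mm high (its z); origin at the centre of its lower edge. Starts 45 degrees off upright, top to the rack's +y, discs up, lower edge wedged 7 mm into slot1 or slot2. Drops home only when almost upright, perhaps with a press on top. About 0.16 kg
- small_board: plywood board with small discs on its -y face, 100 mm wide (its x), 12 mm thick (its y), 115 mm high (its z); origin at the centre of its lower edge. Starts as the large board does, in the other slot; about 0.10 kg
- spare_board: plywood board with small discs on its -y face, 120 mm wide (its x), 12 mm thick (its y), 130 mm high (its z); origin at the centre of its lower edge. Stands upright in the slot at rack y = -105 mm; to be left alone
- glue_bottle: white bottle with black cap, 52 mm diameter, 135 mm high, on the bench to the +y side of the rack; origin at the centre of its underside; to be left alone
- tin: plain steel can, 72 mm diameter, 80 mm high, on the bench to the +y side of the rack; origin at the centre of its underside; to be left alone
- parts_bin: yellow open bin, 130 (x) x 100 (y) x 70 mm high, on the bench to the -y side of the rack; origin at the centre of its underside; to be left alone
Not all that is in view belongs to the job. Leave any green look-alike of the small_board alone. Leave any blue look-alike of the large_board alone.

How it is judged:
By the outcome, as a careful person would: the job done as asked, in the order asked, and still so for the second after the job is handed in, with the robot touching nothing.
It also fails if it takes over 45 s, if anything falls off the work surface, if the arm or the gripper's body presses on something with over 40 N, if the wrist force passes 120 N, or if a joint passes its speed limit or range.

ROBOT

A 6-joint arm with a two-finger parallel gripper is mounted at the origin on the work surface. World frame = base frame: x ahead of the robot, y to its left, z up, the work surface at z = 0. Lengths are in m, angles in rad, forces in N, time in s.
With the tool pointing down it reaches from about 0.225 to 0.875 m from the base axis. Payload 3.4 kg.
Tool frame: the origin (TCP) lies at the very end of the fingers, on their centre line; the grasp point (between the pads) lies manip.grip_point_offset behind it (manip.grip_point_offset is the distance from the TCP to the grasp point, in m); z points along the fingers, y is the line along which they close (so a half turn about z gives the same grasp; the last joint's range is limited). The gripper opens to 85 mm and grips with 20 to 120 N. Pads are 22 mm wide; open, the fingers measure 114 mm over their backs; the gripper's body (76 mm by 85 mm) begins 54 mm behind the grasp point. The pads swing forward as they close: fully open they stand 13 mm farther back than shut.
Start: joints at [-1.339, 0.276, 1.505, -0, 1.361, -0.121], TCP at [0.199, -0.54, 0.231] pointing down, gripper open.
Joint ranges: [-2.89, 2.89], [-0.75, 2.08], [0.22, 2.7], [-1.18, 4.32], [0.11, 2.71], [-2.7, 2.7]. Speed limits (rad/s): [2.57, 2.57, 3.14, 3.14, 3.14, 3.14].

INTERFACE

Orientations are given as a unit quaternion [w, x, y, z].
In Python, from rig import manip gives the robot as it stands.
- The arm moves only by the shell command python3 -m pendant 'ROWS' [FORCE]. ROWS is JSON, a list of rows, each an object of numbers: "jaw": the opening, from -1 (shut) to 1 (fully open); "tx", "ty", "tz": the shift along the world's x, y, z in cm; "ax", "ay", "az": the turn, a rotation vector about the world's x, y, z in degrees. In form: [{"jaw": .., "tx": .., "ty": .., "tz": .., "ax": .., "ay": .., "az": ..}, ...]. A call has 1 to 10 rows; each row is the pose to reach, as a shift and turn from the pose commanded when the call began; what a row does not reach only later rows make up. A row lasts 1/8 s, in which the tool goes at most 62.5 mm and 10.7 degrees, less where a joint would pass 70% of its speed; a pose out of reach is approached as far as the arm can. A call with a gripper value outside its range is refused whole. The fingers move at their own pace and stop on an object; FORCE is the grip in N (left out, the last holds). Time passes only in rows, so rows that repeat a pose let the fingers close. It gives the time, the measured TCP pose, the force, the opening and the grip force at its end, in the units of the state.
- manip.get_state(): the state, without advancing time (a new reading comes with each control period).
- manip.get_image(name): name is "scene" or "top" or "wrist"; returns a dict with "pixels" (480x640x3 uint8, blue, green, red), "depth" (480x640 float32, m along the optical axis (not along the pixel's ray), 0 where there is no reading), "fx", "fy", "cx", "cy" (pixels), "D" ([k1, k2, p1, p2, k3] as OpenCV has them; the pictures are not rectified), "pose" (4x4, takes a point from camera to world coordinates). Camera axes: x right, y down, z forward; pixel columns grow to the right and rows downward; lengths in m; the calibration is good to about 2 mm. A picture is of the moment at which its call begins.
- manip.sign_off(): hands the job in; it is judged then, once.
The state is a dict: "clock": time; "qpos": joint angles; "qd": joint speeds; "effort": joint torques, N m; "position": TCP position; "ee_rot": TCP orientation; "contact_force": force on the tool from outside, world axes, zero at the start; "moment": the same for the moment, N m; "width": finger opening in m; "gripper_force": force on a finger pad.
Only numpy, scipy, OpenCV 4.12 (cv2) and the standard library are available. Lean on these libraries where they do the work, as an engineer would, in place of code of your own. Each camera call takes 0.05 s, during which the arm holds its last target. There are 200 camera calls.

## Working session

There is one attempt and no reset: what is moved stays moved. The work goes in short steps, Python scripts to look and compute and a shell command to move; the robot and the scene stay as the last step left them, time stands still between calls to the robot, and variables do not carry over. Pictures are saved under pics/ and viewed, at most 10 in all, crops included, and the job is handed in when it is done.

```bash
mkdir -p pics; ls
cat > h.py <<'E'
import numpy as np, cv2
from rig import manip
def cap(n):
    im=manip.get_image(n); np.savez('last_'+n+'.npz',**{k:np.array(v) for k,v in im.items()}); return im
def pts(im):
    h,w=im['depth'].shape
    u,v=np.meshgrid(np.arange(w),np.arange(h))
    K=np.array([[im['fx'],0,im['cx']],[0,im['fy'],im['cy']],[0,0,1.]],float)
    n=cv2.undistortPoints(np.stack([u,v],-1).reshape(-1,1,2).astype(np.float64),K,np.array(im['D'],float)).reshape(h,w,2)
    d=im['depth']; c=np.dstack([n[...,0]*d,n[...,1]*d,d])
    P=np.array(im['pose']); W=c@P[:3,:3].T+P[:3,3]; W[d==0]=np.nan
    return W
E
python3 - <<'E'
from h import *
for n in('scene','top'):
    im=cap(n); cv2.imwrite(f'pics/{n}0.png',im['pixels'])
    print(n,np.round(im['pose'],3).tolist())
print(manip.get_state()); print(manip.grip_point_offset)
E
```

```text
pics
scene [[-0.538, 0.648, -0.539, 0.971], [0.843, 0.422, -0.334, 0.246], [0.011, -0.634, -0.774, 0.646], [0.0, 0.0, 0.0, 1.0]]
top [[0.002, -0.98, 0.197, 0.353], [-1.0, -0.003, -0.003, -0.008], [0.004, -0.197, -0.98, 1.046], [0.0, 0.0, 0.0, 1.0]]
{'clock': 0.1, 'qpos': array([-1.33900758e+00,  2.76518550e-01,  1.50600533e+00, -2.27874439e-06,
        1.36071313e+00, -1.21016982e-01]), 'qd': array([ 0.00164873, -0.00026054, -0.00180062, -0.0002197 , -0.00214487,
        0.00220588]), 'effort': array([ 2.15711138e-03, -4.17696941e+01, -2.46404332e+01, -1.08411084e-04,
        5.81532033e-03,  1.12789607e-05]), 'position': array([ 0.19855587, -0.53912311,  0.23053423]), 'ee_rot': array([-8.20857972e-04,  9.84480945e-01,  1.75489578e-01, -4.66263245e-05]), 'contact_force': array([ 0.59573941, -0.30006683, -0.11115757]), 'moment': array([-0.03119145,  0.01844267,  0.0464436 ]), 'gripper_force': 0.0, 'width': 0.08492889442132595}
0.0187
```

View pics/scene0.png

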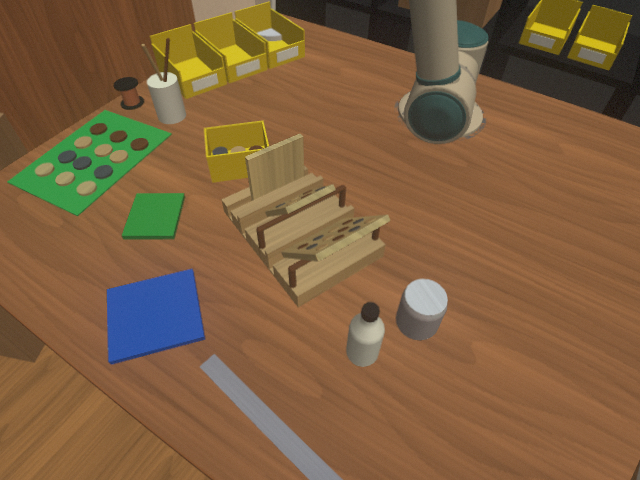

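View pics/top0.png

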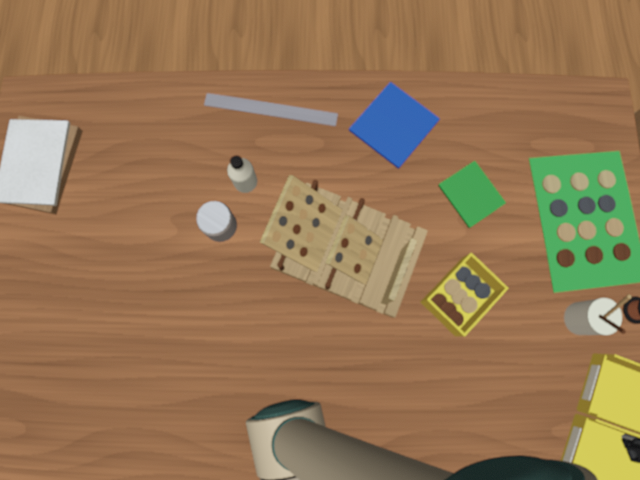

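The scene view shows the yellow bin at (237,150) and the spare board standing at (277,165). The small board leans at (300,203), the large board leans at (340,237), the bottle is at (366,335) and the tin at (422,308).

In the top view the rack is centred near (345,245). The small board (355,245) is in slot1 and the large board (300,220) is in slot2. The two boards meant are the plywood ones with discs leaning in the rack. The plain green (472,195) and blue (395,125) squares lying on the bench are look-alikes and stay where they are.

Run:
```python
from h import *
for n in('top','scene'):
    im=dict(np.load(f'last_{n}.npz')); W=pts(im)
    px=im['pixels']
    # local normals
    dx=W[:,2:]-W[:,:-2]; dy=W[2:]-W[:-2]
    N=np.cross(dx[1:-1],dy[:,1:-1]); N/=np.linalg.norm(N,axis=2,keepdims=True)
    N[N[...,2]<0]*=-1
    Wc=W[1:-1,1:-1]
    roi=(Wc[...,0]>.25)&(Wc[...,0]<.75)&(abs(Wc[...,1])<.35)&(Wc[...,2]>.03)&(Wc[...,2]<.2)
    m=roi&(abs(N[...,2]-.707)<.2)&(N[...,1]<-.3)
    k,l,st,ce=cv2.connectedComponentsWithStats(cv2.erode(m.astype(np.uint8),np.ones((2,2))))
    for i in range(1,k):
        if st[i,4]<150: continue
        p=Wc[l==i]; c=p.mean(0); nn=np.linalg.svd(p-c,full_matrices=0)[2][2]; nn*=np.sign(nn[2])
        for _ in range(3):
            q=p[abs((p-c)@nn)<.004]; c=q.mean(0); nn=np.linalg.svd(q-c,full_matrices=0)[2][2]; nn*=np.sign(nn[2])
        # all pixels on the plane nearby
        ex=np.array([-nn[1],nn[0],0]); ex/=np.linalg.norm(ex); 
        if ex[0]<0: ex=-ex
        ez=np.cross(ex,-nn)*-1; ez*=np.sign(ez[2])
        a=W.reshape(-1,3)-c; s=(abs(a@nn)<.004)&(np.linalg.norm(a,axis=1)<.12); 
        X=a[s]@ex; Z=a[s]@ez
        print(n,ce[i].round(),st[i,4],'c',c.round(4),'n',nn.round(3),'yaw',np.degrees(np.arctan2(ex[1],ex[0])).round(1),'tilt',np.degrees(np.arccos(nn[2])).round(1),
         'X',np.percentile(X,[.5,99.5]).round(4),'Z',np.percentile(Z,[.5,99.5]).round(4))
        top=c+ez*np.percentile(Z,99.5)+ex*np.percentile(X,[.5,99.5]).mean(); print('  topedge mid',top.round(4),'ez',ez.round(3))
    # rack outline
    from math import *
    r=(W[...,0]>.25)&(W[...,0]<.75)&(W[...,1]>-.2)&(W[...,1]<.2)&(W[...,2]>.033)&(W[...,2]<.039)
    k,l,st,ce=cv2.connectedComponentsWithStats(r.astype(np.uint8)); 
    P=W[r][:,:2]; yaw=np.radians(-24)
    np.save(f'deck_{n}.npy',P); print(n,len(P),cv2.minAreaRect((P*1000).astype(np.float32)))
    for nm,(a,b) in dict(bottle=(236,162),tin=(214,220)).items():
        if n=='top': print(nm,W[b,a].round(3))
```

```text
top 3295 ((553.0925903320312, -10.420333862304688), (403.6866760253906, 191.29627990722656), 67.6281509399414)
bottle [0.676 0.148 0.133]
tin [0.575 0.196 0.078]
scene [295. 198.] 185 c [ 0.5304 -0.0765  0.0925] n [-0.264 -0.658  0.705] yaw -21.9 tilt 45.1 X [-0.0902  0.0902] Z [-0.0816  0.0396]
  topedge mid [ 0.5408 -0.0506  0.1205] ez [0.263 0.654 0.709]
scene [330. 235.] 1029 c [0.5747 0.0221 0.1004] n [-0.265 -0.658  0.705] yaw -22.0 tilt 45.2 X [-0.0764  0.0755] Z [-0.0904  0.063 ]
  topedge mid [0.5909 0.0634 0.1451] ez [0.264 0.654 0.709]
scene 5000 ((558.8821411132812, 2.5608978271484375), (412.61151123046875, 192.2248077392578), 67.8585205078125)
```

Run:
```python
from h import *
y=np.radians(-22); R=np.array([[np.cos(y),-np.sin(y),0],[np.sin(y),np.cos(y),0],[0,0,1]])
nn=R@np.array([0,-1,1])/2**.5; ex=R[:,0]; ez=R@np.array([0,1,1])/2**.5
for n in('top','scene'):
    im=dict(np.load(f'last_{n}.npz')); W=pts(im)
    # dark dowel-free: rack frame
    A=W@R; 
    roi=(W[...,0]>.4)&(W[...,0]<.75)&(abs(W[...,1])<.2)&(W[...,2]>.04)
    d=W@nn; h=np.histogram(d[roi],np.arange(-.1,.3,.003)); 
    pk=sorted(np.argsort(h[0])[-6:]); print(n,[(h[1][i].round(3),h[0][i]) for i in pk])
    for d0,c in(((np.array([.5304,-.0765,.0925])@nn),0),((np.array([.5747,.0221,.1004])@nn),1)):
        m=(roi&(abs(d-d0)<.007)).astype(np.uint8); m=cv2.morphologyEx(m,cv2.MORPH_OPEN,np.ones((3,3)))
        k,l,st,ce=cv2.connectedComponentsWithStats(m); i=1+np.argmax(st[1:,4]); s=l==i
        X=(W[s]@ex); Z=W[s]@ez
        print(n,c,st[i],'d',np.median(d[s]).round(4),'X',np.percentile(X,[0,1,99,100]).round(4),'Z',np.percentile(Z,[0,1,99,100]).round(4))
        mid=ex*np.percentile(X,[.5,99.5]).mean()+ez*np.percentile(Z,99.5)+nn*np.median(d[s]); print('  top edge mid upper face',mid.round(4),'rackframe',(mid@R).round(4))
    r=(W[...,0]>.3)&(W[...,0]<.75)&(abs(W[...,1])<.25)&(W[...,2]>.034)&(W[...,2]<.038)
    s=A[r]; print('deck rackframe x',np.percentile(s[:,0],[1,5,95,99]).round(4),'y',np.percentile(s[:,1],[1,99]).round(4))
    # spare top
    s=A[(W[...,2]>.128)&(W[...,2]<.14)&(A[...,1]<-.2)&roi]; print('spare',len(s),s.size and np.percentile(s,[2,98],axis=0).round(3))
```

```text
top [(np.float64(-0.1), np.int64(986)), (np.float64(-0.097), np.int64(2835)), (np.float64(-0.094), np.int64(430)), (np.float64(-0.085), np.int64(194)), (np.float64(-0.028), np.int64(1092)), (np.float64(-0.025), np.int64(947))]
top 0 [ 328  216   53   67 2127] d -0.0252 X [0.4586 0.4596 0.5576 0.5597] Z [0.0813 0.0843 0.1934 0.1948]
  top edge mid upper face [ 0.5297 -0.047   0.1193] rackframe [0.5087 0.1549 0.1193]
top 1 [ 263  175   77   96 4263] d -0.0959 X [0.4454 0.4463 0.584  0.5862] Z [0.1531 0.1565 0.2987 0.3004]
  top edge mid upper face [0.5825 0.0661 0.1438] rackframe [0.5154 0.2795 0.1438]
deck rackframe x [0.4219 0.4255 0.6058 0.6101] y [-0.0031  0.2914]
spare 0 0
scene [(np.float64(-0.1), np.int64(212)), (np.float64(-0.097), np.int64(1471)), (np.float64(-0.088), np.int64(170)), (np.float64(-0.085), np.int64(186)), (np.float64(-0.028), np.int64(287)), (np.float64(-0.025), np.int64(169))]
scene 0 [267 185  67  29 581] d -0.0255 X [0.4611 0.4632 0.5605 0.5607] Z [0.0799 0.0809 0.1953 0.1958]
  top edge mid upper face [ 0.5327 -0.0467  0.1202] rackframe [0.5114 0.1562 0.1202]
scene 1 [ 283  215  106   44 1879] d -0.0961 X [0.4471 0.45   0.587  0.5876] Z [0.1511 0.1536 0.3008 0.3022]
  top edge mid upper face [0.5856 0.0665 0.1451] rackframe [0.5181 0.281  0.1451]
deck rackframe x [0.4257 0.4366 0.6077 0.612 ] y [-3.000e-04  4.107e-01]
spare 0 0
```

```bash
cat >> h.py <<'E'
from scipy.spatial.transform import Rotation as Ro
_y=np.radians(-22); R=np.array([[np.cos(_y),-np.sin(_y),0],[np.sin(_y),np.cos(_y),0],[0,0,1]])
def cur():
    s=manip.get_state(); q=s['ee_rot']; return s,Ro.from_quat([q[1],q[2],q[3],q[0]])
def tool(phi,sg):
    p=np.radians(phi); z=-R@[0,np.sin(p),np.cos(p)]; y=sg*(R@[0,-np.cos(p),np.sin(p)]); return Ro.from_matrix(np.stack([np.cross(y,z),y,z],1))
def delta(rp,phi,sg,P0=None,Q0=None):
    s,q=cur(); P0=s['position'] if P0 is None else P0; q=q if Q0 is None else Q0
    t=(R@np.array(rp)-P0)*100; r=(tool(phi,sg)*q.inv()).as_rotvec(degrees=True)
    print('rack',rp,phi,'t',t.round(2),'a',r.round(1),'|a|',np.linalg.norm(r).round(1))
E
python3 - <<'E'
from h import *
a=np.array([.511,.1431,.0987]); b=a+.11*np.array([0,1,1])/2**.5
for sg in(1,-1):
    delta(b+[0,0,.12],0,sg); delta(b+[0,0,.12],45,sg);
E
```

```text
rack [0.511      0.22088175 0.29648175] 0 t [35.8  55.25  6.59] a [ -0.1   0.  -42.2] |a| 42.2
rack [0.511      0.22088175 0.29648175] 45 t [35.8  55.25  6.59] a [-46.1   0.7 -40. ] |a| 61.0
rack [0.511      0.22088175 0.29648175] 0 t [35.8  55.25  6.59] a [-0.000e+00 -1.000e-01  1.378e+02] |a| 137.8
rack [0.511      0.22088175 0.29648175] 45 t [35.8  55.25  6.59] a [  0.9  57.2 129. ] |a| 141.1
```

```bash
python3 -m pendant '[{"jaw":0,"tz":7,"az":10},{"jaw":0,"tx":4,"ty":6,"tz":8,"az":20},{"jaw":0,"tx":8,"ty":12,"tz":8,"az":30},{"jaw":0,"tx":12,"ty":18,"tz":8,"az":40},{"jaw":0,"tx":16,"ty":24,"tz":8,"az":50},{"jaw":0,"tx":20,"ty":30,"tz":8,"az":60},{"jaw":0,"tx":24,"ty":36,"tz":8,"az":70},{"jaw":0,"tx":28,"ty":42,"tz":8,"az":80},{"jaw":0,"tx":32,"ty":48,"tz":8,"az":90},{"jaw":0,"tx":36,"ty":54,"tz":8,"az":100}]' 20
python3 - <<'E'
from h import *
s,q=cur(); print(s['qpos'].round(2),s['width'])
a=np.array([.511,.1431,.0987]); b=a+.11*np.array([0,1,1])/2**.5
for p in(0,45): delta(b+[0,0,.12],p,-1)
E
```

```text
[-1.34  0.28  1.51 -0.    1.36 -0.12] 0.08492889442132595
rack [0.511      0.22088175 0.29648175] 0 t [35.8  55.25  6.59] a [-0.000e+00 -1.000e-01  1.378e+02] |a| 137.8
rack [0.511      0.22088175 0.29648175] 45 t [35.8  55.25  6.59] a [  0.9  57.2 129. ] |a| 141.1invalid input at $[0]: expected keys jaw, tx, ty, tz, ax, ay, az
```

All the keys are required in every row.

```bash
python3 -m pendant '[{"jaw":0,"tx":0,"ty":0,"tz":7,"ax":0,"ay":0,"az":10},{"jaw":0,"tx":4,"ty":6,"tz":8,"ax":0,"ay":0,"az":20},{"jaw":0,"tx":8,"ty":12,"tz":8,"ax":0,"ay":0,"az":30},{"jaw":0,"tx":12,"ty":18,"tz":8,"ax":0,"ay":0,"az":40},{"jaw":0,"tx":16,"ty":24,"tz":8,"ax":0,"ay":0,"az":50},{"jaw":0,"tx":20,"ty":30,"tz":8,"ax":0,"ay":0,"az":60},{"jaw":0,"tx":24,"ty":36,"tz":8,"ax":0,"ay":0,"az":70},{"jaw":0,"tx":28,"ty":42,"tz":8,"ax":0,"ay":0,"az":80},{"jaw":0,"tx":32,"ty":48,"tz":8,"ax":0,"ay":0,"az":90},{"jaw":0,"tx":36,"ty":54,"tz":8,"ax":0,"ay":0,"az":100}]' 20
python3 - <<'E'
from h import *
s,q=cur(); print(s['qpos'].round(2),s['width'])
a=np.array([.511,.1431,.0987]); b=a+.11*np.array([0,1,1])/2**.5
for p in(0,45): delta(b+[0,0,.12],p,-1)
E
```

```text
clock: 1.35
position: [0.5104, -0.0712, 0.3111]
ee_rot: [0.0, 0.496, 0.868, -0.0]
contact_force: [0.5, -1.5, 0.1]
width: 0.0429
gripper_force: 0.0
[-0.27  0.15  1.48 -0.    1.51 -0.81] 0.04291123681214928
rack [0.511      0.22088175 0.29648175] 0 t [ 4.62  8.46 -1.46] a [ 0.   0.  37.5] |a| 37.5
rack [0.511      0.22088175 0.29648175] 45 t [ 4.62  8.46 -1.46] a [-34.7  29.9  35.5] |a| 57.9
```

```bash
python3 -m pendant '[{"jaw":0,"tx":2,"ty":3,"tz":0,"ax":-6,"ay":5,"az":6},{"jaw":0,"tx":2,"ty":3,"tz":0,"ax":-12,"ay":10,"az":12},{"jaw":0,"tx":2,"ty":3,"tz":0,"ax":-18,"ay":16,"az":18},{"jaw":0,"tx":2,"ty":3,"tz":0,"ax":-24,"ay":21,"az":24},{"jaw":0,"tx":2,"ty":3,"tz":0,"ax":-30,"ay":26,"az":30},{"jaw":0,"tx":2,"ty":3,"tz":0,"ax":-34,"ay":30,"az":35},{"jaw":0,"tx":2,"ty":3,"tz":0,"ax":-34,"ay":30,"az":35},{"jaw":0,"tx":2,"ty":3,"tz":0,"ax":-34,"ay":30,"az":35},{"jaw":0,"tx":2,"ty":3,"tz":0,"ax":-34,"ay":30,"az":35}]'
python3 - <<'E'
from h import *
s,q=cur(); print(s['qpos'].round(2),s['width'])
a=np.array([.511,.1431,.0987]); e=np.array([0,1,1])/2**.5
for k in(.11,.05,0): delta(a+k*e,45,-1)
E
```

```text
clock: 2.48
position: [0.5297, -0.0438, 0.3122]
ee_rot: [-0.075, 0.185, 0.907, -0.371]
contact_force: [0.5, -0.0, -0.1]
width: 0.0431
gripper_force: 0.0
[ 0.19  0.41  1.35 -0.64  1.82 -1.  ] 0.043110462333315745
rack [0.511      0.22088175 0.17648175] 45 t [  2.68   5.72 -13.57] a [-0.4  0.2  1. ] |a| 1.1
rack [0.511      0.17845534 0.13405534] 45 t [  1.09   1.79 -17.81] a [-0.4  0.2  1. ] |a| 1.1
rack [0.511  0.1431 0.0987] 45 t [ -0.23  -1.49 -21.35] a [-0.4  0.2  1. ] |a| 1.1
```

```bash
python3 -m pendant '[{"jaw":0,"tx":1.3,"ty":2.8,"tz":-5,"ax":-0.4,"ay":0.2,"az":1},{"jaw":0,"tx":2.7,"ty":5.7,"tz":-10,"ax":-0.4,"ay":0.2,"az":1},{"jaw":0,"tx":2.7,"ty":5.7,"tz":-13.6,"ax":-0.4,"ay":0.2,"az":1},{"jaw":0,"tx":1.9,"ty":3.7,"tz":-15.7,"ax":-0.4,"ay":0.2,"az":1},{"jaw":0,"tx":1.1,"ty":1.8,"tz":-17.8,"ax":-0.4,"ay":0.2,"az":1},{"jaw":0,"tx":1.1,"ty":1.8,"tz":-17.8,"ax":-0.4,"ay":0.2,"az":1},{"jaw":0,"tx":1.1,"ty":1.8,"tz":-17.8,"ax":-0.4,"ay":0.2,"az":1}]'
python3 - <<'E'
from h import *
s,q=cur(); print(s['qpos'].round(2),s['width'])
a=np.array([.511,.1431,.0987]); e=np.array([0,1,1])/2**.5
for k in(.05,0.03,0): delta(a+k*e,45,-1)
im=cap('wrist'); cv2.imwrite('pics/w1.png',im['pixels'])
im=cap('scene'); cv2.imwrite('pics/s1.png',cv2.resize(im['pixels'][100:340,180:500],None,fx=2.4,fy=2.4))
E
```

```text
clock: 3.35
position: [0.5417, -0.0251, 0.1345]
ee_rot: [-0.072, 0.176, 0.907, -0.375]
contact_force: [0.6, 0.7, 0.3]
width: 0.0428
gripper_force: 0.0
[ 0.22  0.58  1.55 -0.62  1.54 -0.78] 0.042809705803286656
rack [0.511      0.17845534 0.13405534] 45 t [-0.1  -0.09 -0.04] a [-0.   0.1 -0. ] |a| 0.1
rack [0.511     0.1643132 0.1199132] 45 t [-0.63 -1.4  -1.45] a [-0.   0.1 -0. ] |a| 0.1
rack [0.511  0.1431 0.0987] 45 t [-1.43 -3.36 -3.58] a [-0.   0.1 -0. ] |a| 0.1
```

View pics/s1.png

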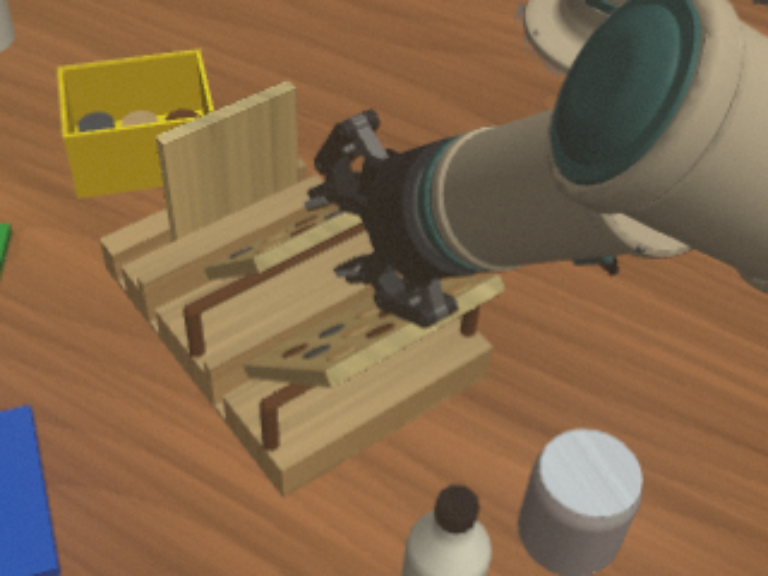

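The crop shows the fingers at (340,150–270) on either side of the small board's top edge. The large board at (380,330) is clear of the gripper. I'll go in and grip.

```bash
python3 -m pendant '[{"jaw":0,"tx":-0.7,"ty":-1.4,"tz":-1.5,"ax":0,"ay":0,"az":0},{"jaw":0,"tx":-1.4,"ty":-3.3,"tz":-3.5,"ax":0,"ay":0,"az":0},{"jaw":0,"tx":-1.4,"ty":-3.3,"tz":-3.5,"ax":0,"ay":0,"az":0},{"jaw":-1,"tx":-1.4,"ty":-3.3,"tz":-3.5,"ax":0,"ay":0,"az":0},{"jaw":-1,"tx":-1.4,"ty":-3.3,"tz":-3.5,"ax":0,"ay":0,"az":0},{"jaw":-1,"tx":-1.4,"ty":-3.3,"tz":-3.5,"ax":0,"ay":0,"az":0},{"jaw":-1,"tx":-1.4,"ty":-3.3,"tz":-3.5,"ax":0,"ay":0,"az":0}]' 25
python3 - <<'E'
from h import *
s,q=cur(); print(s['qpos'].round(2),(R.T@s['position']).round(4),s['width'])
piv=np.array([.511,.0786,.034]); p0=np.array([.511,.1431,.0987])
L=p0-piv
for ph in(45,36,27,18,9,0):
    t=np.radians(ph-45); # rotate about x
    c,sn=np.cos(-t),np.sin(-t)
    M=np.array([[1,0,0],[0,c,-sn],[0,sn,c]])
    delta(piv+M@L,ph,-1)
delta((piv+M@L)-[0,0,.028],0,-1)
E
```

```text
clock: 4.32
position: [0.5275, -0.0578, 0.0992]
ee_rot: [-0.073, 0.175, 0.907, -0.376]
contact_force: [0.3, 0.3, 5.2]
width: 0.011
gripper_force: 31.5
[ 0.18  0.59  1.64 -0.65  1.44 -0.75] [0.5108 0.144  0.0992] 0.010984092021192573
rack [0.511  0.1431 0.0987] 45 t [-0.01 -0.09 -0.05] a [ 0.  -0.  -0.1] |a| 0.1
rack [0.511      0.13218459 0.10799346] 36 t [-0.42 -1.1   0.88] a [ 8.4 -3.4 -0.1] |a| 9.0
rack [0.511      0.11994975 0.11546495] 27 t [-0.88 -2.24  1.63] a [16.7 -6.7 -0.1] |a| 18.0
rack [0.511      0.10669674 0.12093051] 18 t [-1.38 -3.47  2.17] a [ 25.1 -10.1  -0.1] |a| 27.0
rack [0.511      0.09275189 0.12425555] 9 t [-1.9  -4.76  2.51] a [ 33.4 -13.4  -0.1] |a| 36.0
rack [0.511      0.07845858 0.1253582 ] 0 t [-2.43 -6.08  2.62] a [ 41.8 -16.8  -0.1] |a| 45.0
rack [0.511      0.07845858 0.0973582 ] 0 t [-2.43 -6.08 -0.18] a [ 41.8 -16.8  -0.1] |a| 45.0
```

```bash
python3 -m pendant '[{"jaw":-1,"tx":-0.2,"ty":-0.5,"tz":0.4,"ax":4.2,"ay":-1.7,"az":0},{"jaw":-1,"tx":-0.4,"ty":-1.1,"tz":0.8,"ax":8.4,"ay":-3.4,"az":0},{"jaw":-1,"tx":-0.6,"ty":-1.6,"tz":1.2,"ax":12.5,"ay":-5,"az":0},{"jaw":-1,"tx":-0.9,"ty":-2.2,"tz":1.5,"ax":16.7,"ay":-6.7,"az":0},{"jaw":-1,"tx":-1.1,"ty":-2.8,"tz":1.8,"ax":20.9,"ay":-8.4,"az":0},{"jaw":-1,"tx":-1.4,"ty":-3.4,"tz":2.1,"ax":25.1,"ay":-10.1,"az":0},{"jaw":-1,"tx":-1.4,"ty":-3.4,"tz":2.1,"ax":25.1,"ay":-10.1,"az":0}]'
python3 - <<'E'
from h import *
s,q=cur(); print(s['contact_force'],s['moment'],(R.T@s['position']).round(4),s['width'])
piv=np.array([.511,.0786,.034]); p0=np.array([.511,.1431,.0987])
for ph in(18,9,0):
    t=np.radians(45-ph); c,sn=np.cos(t),np.sin(t)
    M=np.array([[1,0,0],[0,c,-sn],[0,sn,c]])
    delta(piv+M@(p0-piv),ph,-1)
E
```

```text
clock: 5.2
position: [0.5135, -0.0914, 0.1196]
ee_rot: [-0.029, 0.189, 0.97, -0.151]
contact_force: [0.9, 3.7, 0.6]
width: 0.0114
gripper_force: 31.3
[0.85841982 3.68976317 0.58289649] [ 0.94988692 -0.34387246  0.05109287] [0.5103 0.1076 0.1196] 0.011426165760772083
rack [0.511      0.10669674 0.12093051] 18 t [ 0.03 -0.1   0.13] a [-0.2  0.2  0.1] |a| 0.3
rack [0.511      0.09275189 0.12425555] 9 t [-0.49 -1.4   0.47] a [ 8.1 -3.2  0.1] |a| 8.7
rack [0.511      0.07845858 0.1253582 ] 0 t [-1.03 -2.72  0.58] a [16.5 -6.6  0.1] |a| 17.7
```

```bash
python3 -m pendant '[{"jaw":-1,"tx":-0.2,"ty":-0.7,"tz":0.2,"ax":4.1,"ay":-1.6,"az":0},{"jaw":-1,"tx":-0.5,"ty":-1.3,"tz":0.4,"ax":8.2,"ay":-3.2,"az":0},{"jaw":-1,"tx":-0.8,"ty":-2,"tz":0.4,"ax":12.3,"ay":-4.9,"az":0},{"jaw":-1,"tx":-1.1,"ty":-2.6,"tz":0.4,"ax":16.6,"ay":-6.7,"az":0},{"jaw":-1,"tx":-1.1,"ty":-2.6,"tz":0.4,"ax":16.6,"ay":-6.7,"az":0},{"jaw":-1,"tx":-1.1,"ty":-2.6,"tz":0.4,"ax":16.6,"ay":-6.7,"az":0}]'
python3 - <<'E'
from h import *
s,q=cur(); print(s['contact_force'],s['moment'],(R.T@s['position']).round(4),s['width'])
delta([.511,.0785,.1253],0,-1)
im=cap('scene'); cv2.imwrite('pics/s2.png',cv2.resize(im['pixels'][100:340,180:500],None,fx=2.4,fy=2.4))
E
```

```text
clock: 5.95
position: [0.5023, -0.1168, 0.1229]
ee_rot: [-0.001, 0.19, 0.982, -0.0]
contact_force: [2.9, 3.7, 0.5]
width: 0.0115
gripper_force: 31.0
[2.94785704 3.67171509 0.54284141] [ 0.80976472 -0.45626197 -0.19110819] [0.5095 0.0798 0.1229] 0.011494353400502156
rack [0.511, 0.0785, 0.1253] 0 t [ 0.09 -0.18  0.24] a [ 0.  -0.1 -0.1] |a| 0.2
```

View pics/s2.png

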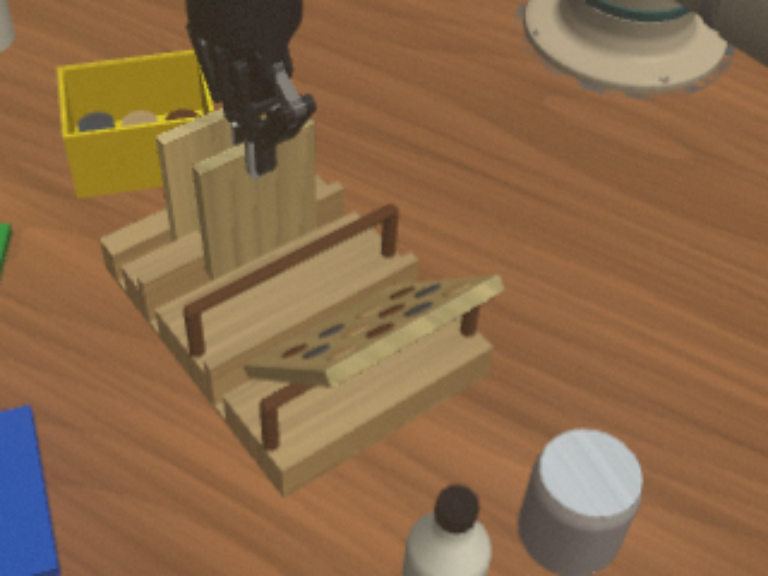

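The small board stands upright at (258,200) in the mouth of slot1, gripped. I'll lower it.

```bash
python3 -m pendant '[{"jaw":-1,"tx":0,"ty":0,"tz":-0.5,"ax":0,"ay":0,"az":0},{"jaw":-1,"tx":0,"ty":0,"tz":-1,"ax":0,"ay":0,"az":0},{"jaw":-1,"tx":0,"ty":0,"tz":-1.4,"ax":0,"ay":0,"az":0},{"jaw":-1,"tx":0,"ty":0,"tz":-1.4,"ax":0,"ay":0,"az":0}]'
python3 - <<'E'
from h import *
s,q=cur(); print(s['contact_force'],s['moment'],(R.T@s['position']).round(4),s['width'])
im=cap('scene'); W=pts(im)@R
m=(abs(W[...,0]-.511)<.045)&(W[...,1]>.06)&(W[...,1]<.1)&(W[...,2]>.07)&(W[...,2]<.17)
print(m.sum()); p=W[m]
for x in(.47,.55): 
  q=p[abs(p[:,0]-x)<.008]; print(x,np.percentile(q[:,2],[50,90,97,99]).round(4), np.median(q[:,1]).round(4))
E
```

```text
clock: 6.5
position: [0.5019, -0.1169, 0.1084]
ee_rot: [-0.001, 0.19, 0.982, 0.0]
contact_force: [4.0, 5.2, -2.1]
width: 0.0115
gripper_force: 30.9
[ 4.00080768  5.24072488 -2.0869625 ] [ 1.25303602 -0.7162435  -0.11503034] [0.5091 0.0796 0.1084] 0.011520369470835236
1305
0.47 [0.1006 0.1214 0.1262 0.1278] 0.0853
0.55 [0.1074 0.1303 0.1312 0.1317] 0.0849
```

```bash
python3 -m pendant '[{"jaw":-1,"tx":0,"ty":0,"tz":-0.5,"ax":0,"ay":0,"az":0},{"jaw":-1,"tx":0,"ty":0,"tz":-0.9,"ax":0,"ay":0,"az":0},{"jaw":-1,"tx":0,"ty":0,"tz":-1.2,"ax":0,"ay":0,"az":0},{"jaw":-1,"tx":0,"ty":0,"tz":-1.2,"ax":0,"ay":0,"az":0}]'
python3 - <<'E'
from h import *
s,q=cur(); print(s['contact_force'],s['moment'],(R.T@s['position']).round(4),s['width'])
im=cap('scene'); W=pts(im)@R
m=(abs(W[...,0]-.511)<.045)&(W[...,1]>.06)&(W[...,1]<.1)&(W[...,2]>.07)&(W[...,2]<.17)
print(m.sum()); p=W[m]
for x in(.47,.55): 
  q=p[abs(p[:,0]-x)<.008]; print(x,np.percentile(q[:,2],[50,90,97,99]).round(4), np.median(q[:,1]).round(4))
E
```

```text
clock: 7.05
position: [0.5018, -0.1167, 0.0989]
ee_rot: [-0.0, 0.19, 0.982, 0.0]
contact_force: [-1.3, 7.1, 14.2]
width: 0.0118
gripper_force: 33.1
[-1.33157601  7.09646247 14.18559112] [ 1.4935539   0.05967967 -0.08316309] [0.509  0.0797 0.0989] 0.011763880880737317
1192
0.47 [0.0954 0.1121 0.1173 0.1188] 0.0854
0.55 [0.1013 0.1207 0.1219 0.1226] 0.0849
```

```bash
python3 -m pendant '[{"jaw":-0.3,"tx":0,"ty":0,"tz":0,"ax":0,"ay":0,"az":0},{"jaw":-0.3,"tx":0,"ty":0,"tz":0,"ax":0,"ay":0,"az":0},{"jaw":-0.3,"tx":0,"ty":0,"tz":2,"ax":0,"ay":0,"az":0},{"jaw":-0.3,"tx":0,"ty":0,"tz":6,"ax":0,"ay":0,"az":0},{"jaw":-0.3,"tx":2,"ty":5,"tz":12,"ax":0,"ay":0,"az":0},{"jaw":-0.3,"tx":4,"ty":10,"tz":16,"ax":0,"ay":0,"az":0},{"jaw":-0.3,"tx":6,"ty":15,"tz":18,"ax":0,"ay":0,"az":0},{"jaw":-0.3,"tx":8,"ty":18,"tz":18,"ax":0,"ay":0,"az":0},{"jaw":-0.3,"tx":8,"ty":18,"tz":18,"ax":0,"ay":0,"az":0}]'
python3 - <<'E'
from h import *
s,q=cur(); print(s['contact_force'],(R.T@s['position']).round(4),s['qpos'].round(2))
im=cap('scene'); W=pts(im)@R
cv2.imwrite('pics/s3.png',cv2.resize(im['pixels'][100:340,180:500],None,fx=2.4,fy=2.4))
m=(abs(W[...,0]-.511)<.045)&(W[...,1]>.06)&(W[...,1]<.1)&(W[...,2]>.06)&(W[...,2]<.17)
p=W[m]
for x in(.47,.51,.55): 
  q=p[abs(p[:,0]-x)<.008]; print(x,np.percentile(q[:,2],[97,99]).round(4), [np.median(q[abs(q[:,2]-z)<.01,1]).round(4) for z in(.07,.09,.11)])
# large board check
nn=np.array([0,-1,1])/2**.5; e=np.array([0,1,1])/2**.5
d=W@nn; r=(abs(W[...,0]-.516)<.08)&(W[...,1]>.17)&(W[...,1]<.3)&(abs(d+.096)<.006)&(W[...,2]>.05)
p=W[r]; print('large d',np.median(d[r]),'X',np.percentile(p[:,0],[1,99]),'Z',np.percentile(p@e,[1,99]))
delta([.517,.262,.29],45,-1)
E
```

```text
clock: 8.22
position: [0.5832, 0.0642, 0.277]
ee_rot: [0.0, 0.187, 0.982, -0.001]
contact_force: [0.7, -0.4, -0.8]
width: 0.03
gripper_force: 0.0
[ 0.7036966  -0.4441335  -0.76731136] [0.5167 0.278  0.277 ] [-0.01  0.27  1.4  -0.    1.47 -1.2 ]
0.47 [0.1217 0.122 ] [np.float64(0.0859), np.float64(0.0864), np.float64(0.0863)]
0.51 [0.1217 0.1224] [np.float64(0.0864), np.float64(0.0863), np.float64(0.0863)]
0.55 [0.1214 0.1219] [np.float64(0.0862), np.float64(0.0862), np.float64(0.0859)]
large d -0.09606569290063274 X [0.44946038 0.58698753] Z [0.16945589 0.30044878]
rack [0.517, 0.262, 0.29] 45 t [-0.44 -1.32  1.36] a [-41.6  16.6  -0.3] |a| 44.8
```

View pics/s3.png

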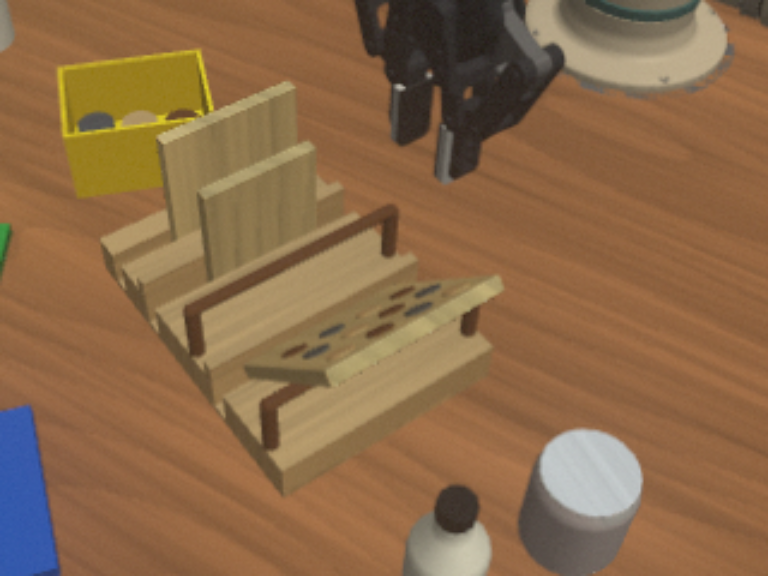

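The small board stands straight and home at (258,210), its top 0.122 m up against the expected 0.121. The large board at (375,325) is undisturbed, and the bottle (455,510) and tin (580,500) are clear of the approach.

```bash
python3 -m pendant '[{"jaw":0,"tx":0,"ty":0,"tz":1,"ax":-8.3,"ay":3.3,"az":0},{"jaw":0,"tx":0,"ty":0,"tz":1,"ax":-16.6,"ay":6.6,"az":0},{"jaw":0,"tx":0,"ty":0,"tz":1,"ax":-25,"ay":10,"az":0},{"jaw":0,"tx":0,"ty":0,"tz":1,"ax":-33.3,"ay":13.3,"az":0},{"jaw":0,"tx":0,"ty":0,"tz":1,"ax":-41.6,"ay":16.6,"az":-0.3},{"jaw":0,"tx":0,"ty":0,"tz":1,"ax":-41.6,"ay":16.6,"az":-0.3},{"jaw":0,"tx":0,"ty":0,"tz":1,"ax":-41.6,"ay":16.6,"az":-0.3}]'
python3 - <<'E'
from h import *
s,q=cur(); print(s['qpos'].round(2))
a=np.array([.517,.2676,.1234]); e=np.array([0,1,1])/2**.5
for k in(.06,.03,0): delta(a+k*e,45,-1)
E
```

```text
clock: 9.15
position: [0.5815, 0.0606, 0.2876]
ee_rot: [-0.072, 0.178, 0.907, -0.374]
contact_force: [0.5, 0.5, -0.2]
width: 0.0426
gripper_force: 0.0
[ 0.32  0.55  1.18 -0.61  1.92 -0.92]
rack [0.517      0.31002641 0.16582641] 45 t [  1.4    3.32 -12.18] a [-0.1  0.2  0.2] |a| 0.3
rack [0.517     0.2888132 0.1446132] 45 t [  0.6    1.35 -14.3 ] a [-0.1  0.2  0.2] |a| 0.3
rack [0.517  0.2676 0.1234] 45 t [ -0.19  -0.61 -16.42] a [-0.1  0.2  0.2] |a| 0.3
```

```bash
python3 -m pendant '[{"jaw":0,"tx":1.4,"ty":3.3,"tz":-6,"ax":0,"ay":0,"az":0},{"jaw":0,"tx":1.4,"ty":3.3,"tz":-12.2,"ax":0,"ay":0,"az":0},{"jaw":0,"tx":1.4,"ty":3.3,"tz":-12.2,"ax":0,"ay":0,"az":0},{"jaw":0,"tx":0.6,"ty":1.3,"tz":-14.3,"ax":0,"ay":0,"az":0},{"jaw":0,"tx":-0.2,"ty":-0.6,"tz":-16.4,"ax":0,"ay":0,"az":0},{"jaw":0,"tx":-0.2,"ty":-0.6,"tz":-16.4,"ax":0,"ay":0,"az":0},{"jaw":0,"tx":-0.2,"ty":-0.6,"tz":-16.4,"ax":0,"ay":0,"az":0}]'
python3 - <<'E'
from h import *
s,q=cur(); print(s['qpos'].round(2),s['contact_force'])
delta([.517,.2676,.1234],45,-1)
E
```

```text
clock: 10.02
position: [0.5811, 0.0557, 0.1262]
ee_rot: [-0.07, 0.179, 0.907, -0.374]
contact_force: [0.2, 0.1, 1.0]
width: 0.0426
gripper_force: 0.0
[ 0.32  0.66  1.39 -0.57  1.64 -0.74] [0.1802239  0.05203209 1.01992779]
rack [0.517, 0.2676, 0.1234] 45 t [-0.15 -0.13 -0.28] a [-0.1  0.5  0.2] |a| 0.5
```

```bash
python3 -m pendant '[{"jaw":0,"tx":-0.1,"ty":-0.1,"tz":-0.2,"ax":0,"ay":0,"az":0},{"jaw":-1,"tx":-0.1,"ty":-0.1,"tz":-0.2,"ax":0,"ay":0,"az":0},{"jaw":-1,"tx":-0.1,"ty":-0.1,"tz":-0.2,"ax":0,"ay":0,"az":0},{"jaw":-1,"tx":-0.1,"ty":-0.1,"tz":-0.2,"ax":0,"ay":0,"az":0},{"jaw":-1,"tx":-0.1,"ty":-0.1,"tz":-0.2,"ax":0,"ay":0,"az":0}]' 25
python3 - <<'E'
from h import *
s,q=cur(); p0=R.T@s['position']; print(s['qpos'].round(2),p0.round(4),s['width'])
piv=np.array([p0[0],.1782,.034])
for ph in(45,36,27,18,9,0):
    t=np.radians(45-ph); c,sn=np.cos(t),np.sin(t)
    M=np.array([[1,0,0],[0,c,-sn],[0,sn,c]])
    delta(piv+M@(p0-piv),ph,-1)
E
```

```text
clock: 10.65
position: [0.5787, 0.0545, 0.1226]
ee_rot: [-0.072, 0.178, 0.907, -0.376]
contact_force: [-1.0, -0.0, 5.8]
width: 0.0113
gripper_force: 28.8
[ 0.32  0.67  1.39 -0.57  1.64 -0.74] [0.5161 0.2674 0.1226] 0.011323917053744746
rack [0.51611611 0.26735407 0.12264671] 45 t [0. 0. 0.] a [0.1 0.2 0.1] |a| 0.2
rack [0.51611611 0.25238903 0.13550209] 36 t [-0.56 -1.39  1.29] a [ 8.4 -3.2  0.1] |a| 9.0
rack [0.51611611 0.23559722 0.14585815] 27 t [-1.19 -2.94  2.32] a [16.7 -6.6  0.1] |a| 18.0
rack [0.51611611 0.21739209 0.15345989] 18 t [-1.87 -4.63  3.08] a [ 25.1 -10.    0.2] |a| 27.0
rack [0.51611611 0.19822193 0.15812014] 9 t [-2.59 -6.41  3.55] a [ 33.4 -13.3   0.2] |a| 36.0
rack [0.51611611 0.17855876 0.15972413] 0 t [-3.33 -8.23  3.71] a [ 41.8 -16.7   0.2] |a| 45.0
```

```bash
python3 -m pendant '[{"jaw":-1,"tx":-0.3,"ty":-0.7,"tz":0.7,"ax":4.2,"ay":-1.6,"az":0},{"jaw":-1,"tx":-0.6,"ty":-1.4,"tz":1.3,"ax":8.4,"ay":-3.2,"az":0},{"jaw":-1,"tx":-0.9,"ty":-2.2,"tz":1.8,"ax":12.5,"ay":-4.9,"az":0},{"jaw":-1,"tx":-1.2,"ty":-2.9,"tz":2.2,"ax":16.7,"ay":-6.6,"az":0},{"jaw":-1,"tx":-1.5,"ty":-3.8,"tz":2.6,"ax":20.9,"ay":-8.3,"az":0},{"jaw":-1,"tx":-1.9,"ty":-4.6,"tz":2.9,"ax":25.1,"ay":-10,"az":0},{"jaw":-1,"tx":-1.9,"ty":-4.6,"tz":2.9,"ax":25.1,"ay":-10,"az":0}]'
python3 - <<'E'
from h import *
s,q=cur(); print(s['contact_force'],s['moment'],(R.T@s['position']).round(4),s['width'])
for p,ph in(([.516,.2174,.1530],18),([.516,.1985,.1575],9),([.516,.1797,.1582],0)): delta(p,ph,-1)
E
```

```text
clock: 11.52
position: [0.5597, 0.0089, 0.1507]
ee_rot: [-0.03, 0.191, 0.969, -0.151]
contact_force: [1.4, 2.1, -0.9]
width: 0.0113
gripper_force: 28.2
[ 1.35096127  2.1479088  -0.86625473] [ 0.61629285 -0.24199596  0.04818942] [0.5156 0.2179 0.1507] 0.011301532671048617
rack [0.516, 0.2174, 0.153] 18 t [ 0.02 -0.06  0.23] a [-0.3  0.1  0.3] |a| 0.4
rack [0.516, 0.1985, 0.1575] 9 t [-0.69 -1.81  0.68] a [ 8.  -3.3  0.3] |a| 8.7
rack [0.516, 0.1797, 0.1582] 0 t [-1.39 -3.56  0.75] a [16.4 -6.6  0.3] |a| 17.7
```

```bash
python3 -m pendant '[{"jaw":-1,"tx":-0.4,"ty":-0.9,"tz":0.2,"ax":4.1,"ay":-1.6,"az":0},{"jaw":-1,"tx":-0.7,"ty":-1.8,"tz":0.4,"ax":8.2,"ay":-3.2,"az":0},{"jaw":-1,"tx":-1,"ty":-2.7,"tz":0.5,"ax":12.3,"ay":-4.9,"az":0},{"jaw":-1,"tx":-1.4,"ty":-3.5,"tz":0.5,"ax":16.4,"ay":-6.6,"az":0},{"jaw":-1,"tx":-1.4,"ty":-3.5,"tz":0.5,"ax":16.4,"ay":-6.6,"az":0},{"jaw":-1,"tx":-1.4,"ty":-3.5,"tz":0.5,"ax":16.4,"ay":-6.6,"az":0},{"jaw":-1,"tx":-1.4,"ty":-3.5,"tz":-0.2,"ax":16.4,"ay":-6.6,"az":0},{"jaw":-1,"tx":-1.4,"ty":-3.5,"tz":-0.6,"ax":16.4,"ay":-6.6,"az":0},{"jaw":-1,"tx":-1.4,"ty":-3.5,"tz":-0.6,"ax":16.4,"ay":-6.6,"az":0}]'
python3 - <<'E'
from h import *
s,q=cur(); print(s['contact_force'],s['moment'],(R.T@s['position']).round(4),s['width'])
delta([.516,.1797,.1320],0,-1)
im=cap('scene'); W=pts(im)@R
m=(W[...,1]>.16)&(W[...,1]<.2)&(W[...,2]>.08)&(W[...,2]<.2); p=W[m]
for x in(.46,.57): 
  q=p[abs(p[:,0]-x)<.008]; print(x,np.percentile(q[:,2],[97,99]).round(4), [np.median(q[abs(q[:,2]-z)<.01,1]).round(4) for z in(.09,.12,.15)])
E
```

```text
clock: 12.65
position: [0.5453, -0.0256, 0.1435]
ee_rot: [-0.002, 0.191, 0.981, -0.001]
contact_force: [0.6, 1.1, -2.1]
width: 0.0113
gripper_force: 27.9
[ 0.55166918  1.12482947 -2.08010568] [ 0.19438312 -0.05744463 -0.05486396] [0.5152 0.1806 0.1435] 0.011289615328233556
rack [0.516, 0.1797, 0.132] 0 t [ 0.04 -0.11 -1.15] a [ 0.1 -0.3  0.1] |a| 0.3
0.46 [0.1596 0.1635] [np.float64(0.1858), np.float64(0.1861), np.float64(0.1861)]
0.57 [0.1674 0.168 ] [np.float64(0.1856), np.float64(0.1859), np.float64(0.1857)]
```

```bash
python3 -m pendant '[{"jaw":-1,"tx":0,"ty":0,"tz":-0.5,"ax":0,"ay":0,"az":0},{"jaw":-1,"tx":0,"ty":0,"tz":-0.9,"ax":0,"ay":0,"az":0},{"jaw":-1,"tx":0,"ty":0,"tz":-1.2,"ax":0,"ay":0,"az":0},{"jaw":-1,"tx":0,"ty":0,"tz":-1.2,"ax":0,"ay":0,"az":0}]'
python3 - <<'E'
from h import *
s,q=cur(); print(s['contact_force'],s['moment'],(R.T@s['position']).round(4),s['width'])
im=cap('scene'); W=pts(im)@R
m=(W[...,1]>.16)&(W[...,1]<.2)&(W[...,2]>.08)&(W[...,2]<.2); p=W[m]
for x in(.46,.57): 
  q=p[abs(p[:,0]-x)<.008]; print(x,np.percentile(q[:,2],[97,99]).round(4), [np.median(q[abs(q[:,2]-z)<.01,1]).round(4) for z in(.09,.12,.15)])
E
```

```text
clock: 13.2
position: [0.5457, -0.026, 0.1324]
ee_rot: [-0.001, 0.192, 0.981, -0.001]
contact_force: [0.5, 1.5, -0.2]
width: 0.0114
gripper_force: 28.2
[ 0.53900239  1.51621139 -0.21147872] [ 0.41299713 -0.08922792 -0.00344663] [0.5157 0.1803 0.1324] 0.01143208292996561
0.46 [0.1475 0.1524] [np.float64(0.1857), np.float64(0.1859), np.float64(0.1859)]
0.57 [0.1565 0.1574] [np.float64(0.1857), np.float64(0.1855), np.float64(0.185)]
```

Nearly on the bottom. I'll press 4 mm more to seat it, then release and back off.

```bash
python3 -m pendant '[{"jaw":-1,"tx":0,"ty":0,"tz":-0.2,"ax":0,"ay":0,"az":0},{"jaw":-1,"tx":0,"ty":0,"tz":-0.3,"ax":0,"ay":0,"az":0},{"jaw":-1,"tx":0,"ty":0,"tz":-0.3,"ax":0,"ay":0,"az":0}]';  python3 -m pendant '[{"jaw":-0.3,"tx":0,"ty":0,"tz":0,"ax":0,"ay":0,"az":0},{"jaw":-0.3,"tx":0,"ty":0,"tz":0,"ax":0,"ay":0,"az":0},{"jaw":-0.3,"tx":0,"ty":0,"tz":2,"ax":0,"ay":0,"az":0},{"jaw":-0.3,"tx":0,"ty":0,"tz":6,"ax":0,"ay":0,"az":0},{"jaw":-0.3,"tx":0,"ty":0,"tz":12,"ax":0,"ay":0,"az":0},{"jaw":-0.3,"tx":-6,"ty":0,"tz":18,"ax":0,"ay":0,"az":0},{"jaw":-0.3,"tx":-12,"ty":0,"tz":20,"ax":0,"ay":0,"az":0},{"jaw":-0.3,"tx":-16,"ty":0,"tz":20,"ax":0,"ay":0,"az":0},{"jaw":-0.3,"tx":-16,"ty":0,"tz":20,"ax":0,"ay":0,"az":0}]'
python3 - <<'E'
from h import *
im=cap('scene'); W=pts(im)@R
cv2.imwrite('pics/s4.png',cv2.resize(im['pixels'][100:370,180:500],None,fx=2.2,fy=2.2))
for c,xs in((.1797,(.46,.515,.57)),(.08,(.47,.51,.55))):
  m=(abs(W[...,1]-c)<.02)&(W[...,2]>.06)&(W[...,2]<.2); p=W[m]
  for x in xs:
    q=p[abs(p[:,0]-x)<.008]; print(x,np.percentile(q[:,2],[97,99]).round(4), [np.median(q[abs(q[:,2]-z)<.01,1]).round(4) for z in(.07,.09,.11,.14)])
E
```

```text
clock: 13.62
position: [0.5455, -0.0258, 0.1322]
ee_rot: [-0.001, 0.192, 0.981, -0.001]
contact_force: [-5.6, 3.2, 15.9]
width: 0.0119
gripper_force: 30.5
clock: 14.75
position: [0.3824, -0.026, 0.3305]
ee_rot: [-0.0, 0.192, 0.981, -0.002]
contact_force: [0.3, -0.0, 0.1]
width: 0.0298
gripper_force: 0.0
0.46 [0.1565 0.157 ] [np.float64(0.1858), np.float64(0.1858), np.float64(0.1856), np.float64(0.1857)]
0.515 [0.1567 0.1572] [np.float64(0.186), np.float64(0.1857), np.float64(0.1857), np.float64(0.1857)]
0.57 [0.1567 0.1574] [np.float64(0.1854), np.float64(0.1855), np.float64(0.1856), np.float64(0.1854)]
0.47 [0.1214 0.1216] [np.float64(0.0862), np.float64(0.0859), np.float64(0.086), np.float64(nan)]
0.51 [0.122  0.1223] [np.float64(0.0859), np.float64(0.0858), np.float64(0.086), np.float64(nan)]
0.55 [0.1217 0.1221] [np.float64(0.0858), np.float64(0.0855), np.float64(0.0855), np.float64(nan)]
  return _methods._mean(a, axis=axis, dtype=dtype,
  ret = ret.dtype.type(ret / rcount)
```

View pics/s4.png

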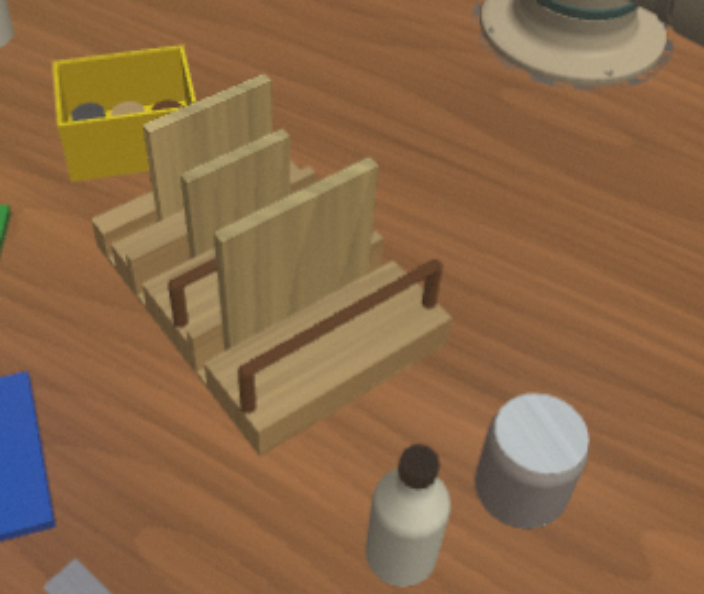

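All three boards stand upright: spare (210,145), small (240,190) and large (298,255). The two moved boards have tops at 0.122 and 0.157 m, which is fully home. The bin, bottle and tin haven't moved, and the arm is clear.

```bash
python3 -c "
from rig import manip
print(manip.sign_off())"
```

```text
the job is handed in; nothing more can be done
None
```

Both boards stand upright and fully home, the small one in slot1 (tipped up first) and the large one in slot2; nothing else was moved, and the job was handed in at about 15 s on the robot clock.

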